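Put a stray dishwasher tablet back into its child-safe tub and lock it

ROBOT

A 6-joint arm with a two-finger parallel gripper is mounted at the origin on a cart in front of the work surface, level with it; the furniture and walls round the work are solid. World frame = base frame: x ahead of the robot, y to its left, z up, the work surface at z = 0. Lengths are in m, angles in rad, forces in N, time in s.
With the tool pointing down it reaches from about 0.35 to 0.975 m from the base axis. Payload 7.1 kg.
Tool frame: the origin (TCP) lies on the centre line of the jaws, within the pads' length; the fingertips stand 14 mm ahead of it and the grasp point (between the pads) lies 5 mm behind it; z points along the fingers, y is the line along which they close (so a half turn about z gives the same grasp; the last joint's range is limited). The gripper opens to 88 mm and grips with 3 to 60 N. Pads are 20 mm wide; open, the fingers measure 115 mm over their backs; the gripper's body (75 mm by 178 mm) begins 61 mm behind the grasp point.
Start: joints at [1.322, 0.423, 1.63, -0, 1.089, -0.019], TCP at [0.142, 0.609, 0.237] pointing down, gripper open.
Joint ranges: [-3, 3], [-0.9, 2.11], [0.09, 2.58], [-1.31, 4.45], [0.11, 2.69], [-2.54, 2.54]. Speed limits (rad/s): [2.39, 2.39, 3.01, 3.14, 3.14, 3.14].

INTERFACE

Orientations are given as a rotation vector (axis times angle).
In Python, from bench import env gives the robot as it stands. Calls block until the motion is done:
- env.move_ptp(position, orientation): joint-space move of the TCP to a pose.
- env.move_l(position, orientation=None, feed=0.15): straight line of the TCP; orientation=None keeps the orientation; feed is the mean speed in m/s.
- env.set_joints(angles): joint-space move.
- env.grip(opening, grip_force=None): opening from 0.0 (shut) to 1.0 (fully open); grip_force is the grip in N (None keeps the last); returns when the fingers have stopped.
- env.dwell(seconds).
- env.ik(position, orientation): joint angles nearest the present ones, or None.
- env.grab_frame(name): name is "scene" or "top" or "wrist"; returns a dict with "image" (400x640x3 uint8, red, green, blue), "mtx" (3x3 intrinsics, pixels), "rvec" (rotation vector, rad) and "tvec" (3), from world to camera coordinates, as OpenCV has them. Camera axes: x right, y down, z forward; pixel columns grow to the right and rows downward; lengths in m; the calibration is good to about 2 mm. A picture is of the moment at which its call begins. There is no depth.
A pose or a line that the arm cannot do raises env.IKError and nothing moves.
- env.job_done(): hands the job in; it is judged then, once.
Readings, each from a call of its own:
- env.current_time_s(): time.
- env.current_joint_pos(): joint angles.
- env.current_dq(): joint speeds.
- env.current_effort(): joint torques, N m.
- env.current_tool_pos(): TCP position.
- env.current_ee_rot(): TCP orientation.
- env.current_ft_force(): force on the tool from outside, world axes, zero at the start.
- env.current_wrist_torque(): the same for the moment, N m.
- env.current_opening(): opening from 0.0 (shut) to 1.0 (fully open).
- env.current_finger_force(): force on a finger pad.
Only numpy, scipy, OpenCV 4.12 (cv2) and the standard library are available. Lean on these libraries where they do the work, as an engineer would, in place of code of your own. Each camera call takes 0.05 s, during which the arm holds its last target. There are 200 camera calls.

TASK

A dishwasher tablet has been left out on the worktop. Slide the child-lock slide on the tub aside and press the button so that the lid springs open, lay the tablet gently down, flat on the tub's floor beside the others, then shut the lid until it catches and slide the child lock fully back under the button. Leave the tablets already in the tub, and the other things on the worktop, where they are.

Things in the scene. Friction and masses are not known exactly. Their poses are not given: they have to be found in the camera images.
- tub: child-safe tablet tub, fixed: cream box 190 (its x) x 150 (its y) x 80 mm high, its +x roughly to the robot's left. Origin: centre of its underside. x -95 to -29: solid deck, top 80 mm up, with the grey lock slide and round button. Behind it, under the lid: compartment x -29 to 91, y -71 to 71, black floor 34 mm up, walls to 80 mm. Three tablets lie at y about -48; y -30 to 71 is free
- lock_tab (a joint): child-lock slide, m along the tub's -y: 0 = locked, 0.028 = fully aside. Its forked flat plate lies on the deck and, locked, reaches under the button's cap and blocks it; the cap is clear from 0.018 on. No spring: it drags with about 1.5 N and stays where it is left. It cannot go back while the button is down
- tab_ridge (a point): middle of the top of the slide's upright thumb ridge: 26 mm (tub's x) x 10 mm (tub's y, the sliding direction), 16 mm tall above the slide's plate, top 101 mm over the worktop. In the tub's frame x -64, y -18 when locked, y -46 mm when fully aside
- push_button (a joint): push button, m downward: 0 = up, 0.006 = fully down. Sprung: 1.4 N to start it, 5.6 N fully down; it lets the lid go from about 0.004. Blocked by the slide it gives only 1 to 2 mm. It draws the lid's bolt back, so it dips by itself for a moment when the lid snaps shut
- button_top (a point): centre of the top of the button's round cap, 32 mm across, 95 mm over the worktop when up. In the tub's frame at x -64, y 30 mm
- tub_lid (a joint): lid angle, rad: 0 = shut, 1.85 = fully open, leaning back past upright. When let go, a spring swings it open in about 1.5 s and holds it open with under 1 N at its edge. To shut it, push it over from behind and press its front edge down with about 4 to 8 N: the bolt rides over the wire keeper under that edge and catches it; the slide must be aside meanwhile
- lid_hinge (a point): middle of the lid's hinge line, which runs along the tub's y at the rear; in the tub's frame at x 91, z 82 mm
- lid_front (a point): middle of the lid's front edge on its outer (upper) face, 120 mm from the hinge line; when shut 88 mm over the worktop. The lid is 150 mm wide and 8 mm thick and ends 122 mm from the hinge line
- tablet: the stray dishwasher tablet lying flat on the worktop, right of the tub: a pale block 36 (its x) x 26 (its y) x 15 mm (its z), 20 g. Origin: centre of its underside
- tablet_center (a point): centre of the stray tablet, 7.5 mm above its underside
- tub_floor (a point): middle of the tub compartment's floor, 34 mm over the worktop, in the tub's frame at x 31, y 0; axes as the tub's
- stock_1: tablet of the same kind already in the tub, at its -y side, nearest the deck; same size and origin
- stock_2: tablet already in the tub, the middle one of the row; same size and origin
- stock_3: tablet already in the tub, nearest the hinge; same size and origin
- tea_mug: bystander: white mug, 78 mm across, 97 mm high, on the worktop behind the work
- teaspoon: bystander: steel teaspoon, 138 mm long, flat on the worktop
- kitchen_timer: bystander: black round minute timer, 80 mm high, at the left rear
- oven_thermometer: bystander: small steel dial thermometer on a bent stand, 69 mm high, behind the tub
- dinner_fork: bystander: steel fork, 193 mm long, flat on the worktop at the left
- garlic: bystander: garlic bulb, about 60 mm, behind the stray tablet
Mind the look-alikes: they are no part of the job. What is shaped like the tablet but green or red is not meant.

How it is judged:
By the outcome, as a careful person would: the job done as asked, in the order asked, and still so for the second after the job is handed in, with the robot touching nothing.
It also fails if it takes over 69 s, if anything falls off the work surface, if the arm or the gripper's body presses on something with over 40 N, if the wrist force passes 120 N, or if a joint passes its speed limit or range.

## Working session

There is one attempt and no reset: what is moved stays moved. The work goes in short steps, each a Python script; the robot and the scene stay as the last script left them, time stands still between calls to the robot, and variables do not carry over. Pictures are saved under pics/ and viewed, at most 10 in all, crops included, and the job is handed in when it is done.

```bash
mkdir -p pics; ls
python3 - <<'E'
from bench import env
import cv2
for n in("scene","top"):
    f=env.grab_frame(n); cv2.imwrite(f"pics/{n}0.png",f["image"][:,:,::-1]); print(n,f["mtx"].tolist(),f["rvec"],f["tvec"])
print(env.current_time_s(),env.current_ee_rot())
E
```

```text
pics
scene [[364.1417716118974, 0.0, 322.72573719458956], [0.0, 364.1417716118974, 195.67545126577545], [0.0, 0.0, 1.0]] [ 2.06795247 -0.96570503  0.47043377] [-0.40374451  0.34993486  0.69847031]
top [[395.7637822044008, 0.0, 321.7671884923704], [0.0, 395.7637822044008, 201.79762195887307], [0.0, 0.0, 1.0]] [ 2.16476205 -2.21560522  0.07269841] [-0.02365592  0.56856381  1.14526898]
0.1 [-3.60190502e-01 -3.12069638e+00  2.04130331e-03]
```

View pics/top0.png

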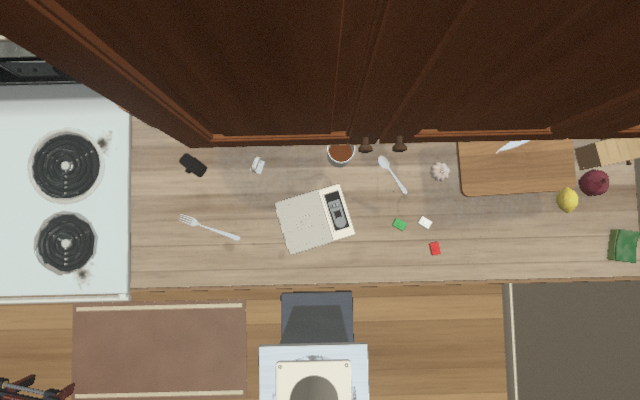

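View pics/scene0.png

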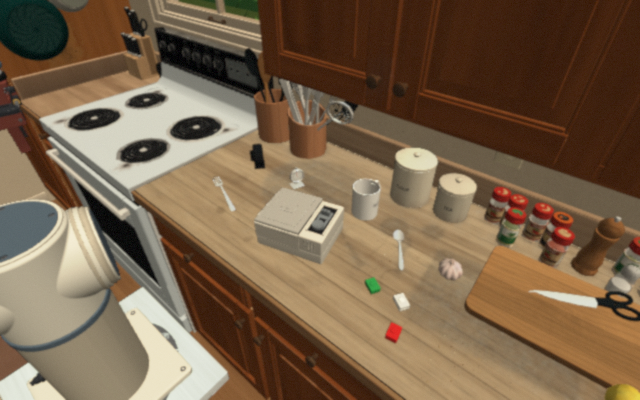

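The top view shows the tub at about (315,218), the stray white tablet at (425,222), and green and red decoys at (399,224) and (435,248). I'll zoom in on the tub and tablet.

Run:
```python
import cv2,numpy as np
a=cv2.imread("pics/top0.png");b=cv2.imread("pics/scene0.png")
A=cv2.resize(a[175:260,270:365],None,fx=6,fy=6,interpolation=cv2.INTER_CUBIC)
cv2.imwrite("pics/tubtop.png",A)
C=cv2.resize(b[185:265,250:350],None,fx=7,fy=7,interpolation=cv2.INTER_CUBIC)
cv2.imwrite("pics/tubsc.png",C)
```

```text
(no output)
```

View pics/tubtop.png

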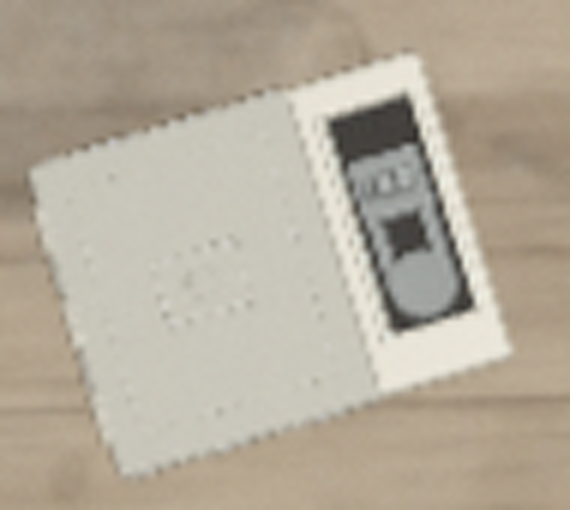

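View pics/tubsc.png

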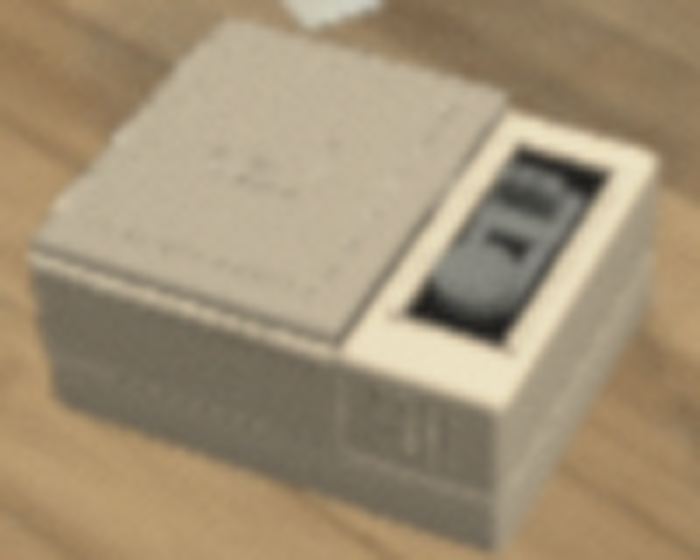

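Both crops agree. The slide is at the far side (−y) and the button cap is near the robot. Deck corners in the top crop are (418,55) and (511,352), and in the scene crop (660,158) and (500,408). I'll fit the tub's pose to the corners and segment the tablet.

```bash
cat > h.py <<'E'
import cv2,numpy as np
from scipy.optimize import least_squares
from scipy.spatial.transform import Rotation as R
def proj(f,P): return cv2.projectPoints(np.asarray(P,float).reshape(-1,1,3),f["rvec"],f["tvec"],f["mtx"],None)[0].reshape(-1,2)
def ray(f,uv,z):
    M=cv2.Rodrigues(np.asarray(f["rvec"]))[0]; c=-M.T@np.asarray(f["tvec"])
    d=M.T@np.linalg.inv(f["mtx"])@np.array([uv[0],uv[1],1.]); return c+d*(z-c[2])/d[2]
E
python3 - <<'E'
from h import *
from bench import env
T=env.grab_frame("top");S=env.grab_frame("scene")
pt=[((-95,-75,80),(418,55)),((-95,75,80),(511,352)),((-31,-75,88),(293,92)),((-31,75,88),(378,392)),((95,-75,84),(32,170)),((95,75,84),(127,475)),((-64,30,95),(428,285))]
ps=[((-95,75,0),(497,548)),((-95,75,80),(500,408)),((-95,-75,80),(660,158)),((-31,75,88),(340,340)),((-31,-75,88),(508,95)),((95,75,0),(60,400))]
ut=(np.array([p[1] for p in pt])+.5)/6-.5+[270,175]; us=(np.array([p[1] for p in ps])+.5)/7-.5+[250,185]
def tf(q,L): return np.array(L)/1000@R.from_euler('z',q[2]).as_matrix().T+[q[0],q[1],0]
def res(q,k=0):
    a=proj(T,tf(q,[p[0] for p in pt]))-ut; b=proj(S,tf(q,[p[0] for p in ps]))-us
    return [a,b] if k else np.r_[a.ravel(),b.ravel()]
s=least_squares(res,[.6,0,1.3],loss='soft_l1'); print(s.x); [print(r.round(1).tolist()) for r in res(s.x,1)]
M=[]
for f,box in((T,(410,440,210,235)),(S,(385,420,285,315))):
    im=f["image"].astype(int); m=((im.min(2)>170)).astype(np.uint8); k=np.zeros_like(m);k[box[2]:box[3],box[0]:box[1]]=1;m*=k
    n,l,st,c=cv2.connectedComponentsWithStats(m); i=1+st[1:,4].argmax(); ys,xs=np.nonzero(l==i)
    g=[ray(f,u,.015)[:2] for u in zip(xs,ys)]
    print(len(g),np.mean(g,0),cv2.minAreaRect((np.array(g)*1000).astype(np.float32)))
for f,u in((T,(441,171)),(T,(399,224)),(T,(435,248)),(T,(340,152)),(T,(258,165)),(T,(365,145)),(T,(400,145)),(T,(405,190)),(T,(380,158))): print(u,ray(f,u,.02))
E
```

```text
[ 0.51896908 -0.01565903  1.84070784]
[[0.2, -1.2], [0.5, 0.9], [-1.0, -1.0], [0.6, 1.0], [-1.0, -0.8], [-1.4, 0.5], [-0.9, -0.3]]
[[0.8, 2.8], [0.3, 0.5], [0.7, -0.5], [-0.7, -0.0], [0.7, -0.1], [-0.9, 1.4]]
105 [ 0.50142275 -0.3383363 ] ((501.5017395019531, -338.453857421875), (35.50132751464844, 24.871232986450195), 57.47536849975586)
135 [ 0.50060444 -0.33918103] ((500.6937561035156, -339.1769714355469), (36.5318717956543, 22.450576782226562), 56.719425201416016)
(441, 171) [ 0.65065102 -0.39076136  0.02      ]
(399, 224) [ 0.49744301 -0.26121673  0.02      ]
(435, 248) [ 0.42519184 -0.36366929  0.02      ]
(340, 152) [ 0.71410378 -0.09421238  0.02      ]
(258, 165) [0.68090144 0.14878891 0.02      ]
(365, 145) [ 0.73334944 -0.1688165   0.02      ]
(400, 145) [ 0.73097712 -0.27252444  0.02      ]
(405, 190) [ 0.59684178 -0.28243425  0.02      ]
(380, 158) [ 0.69348084 -0.21198957  0.02      ]
```

```bash
cat >> h.py <<'E'
Q=np.array([0.51897,-0.01566,1.84071])
def W(x,y,z,q=Q):  # tub mm -> world m
    return R.from_euler('z',q[2]).apply(np.array([x,y,z])/1000)+[q[0],q[1],0]
def down(phi):
    y=np.array([np.cos(phi),np.sin(phi),0]);z=np.array([0,0,-1.]);return R.from_matrix(np.c_[np.cross(y,z),y,z]).as_rotvec()
OT=down(Q[2]-np.pi/2)   # tool y along tub -y
E
python3 - <<'E'
from h import *
from bench import env
for n,p in (("ridge",W(-64,-18,103)),("btn",W(-64,30,103)),("tabl",[.501,-.3387,.016]),("behind",W(165,0,180)),("place",W(25,25,50))):
  for o in (0,np.pi):
    print(n,o,None if (j:=env.ik(p,down((np.radians(147) if n=="tabl" else Q[2]-np.pi/2)+o))) is None else np.round(j,2))
env.move_ptp(W(-64,-5,220),OT); env.grip(0.3,10)
f=env.grab_frame("wrist"); im=f["image"][:,:,::-1].copy()
P=[W(*p) for p in((-95,-75,80),(-95,75,80),(-64,-18,101),(-64,30,95),(-31,-75,88),(-31,75,88))]
for u in proj(f,P): cv2.drawMarker(im,tuple(int(v) for v in u.round()),(0,0,255),0,12)
print(proj(f,P).round(0).tolist(),env.current_time_s()); cv2.imwrite("pics/w1.png",im)
E
```

```text
ridge 0 [-0.15  0.52  1.86  0.    0.77 -0.42]
ridge 3.141592653589793 None
btn 0 [-0.19  0.47  1.96  0.    0.72 -0.46]
btn 3.141592653589793 None
tabl 0 None
tabl 3.141592653589793 [-0.61  0.71  1.77 -0.    0.67 -0.04]
behind 0 [ 0.27  0.32  1.95  0.    0.87 -0.  ]
behind 3.141592653589793 None
place 0 [-0.02  0.54  2.03  0.    0.57 -0.29]
place 3.141592653589793 None
[[402.0, 227.0], [228.0, 227.0], [337.0, 199.0], [277.0, 197.0], [409.0, 155.0], [220.0, 155.0]] 4.0917
```

View pics/w1.png

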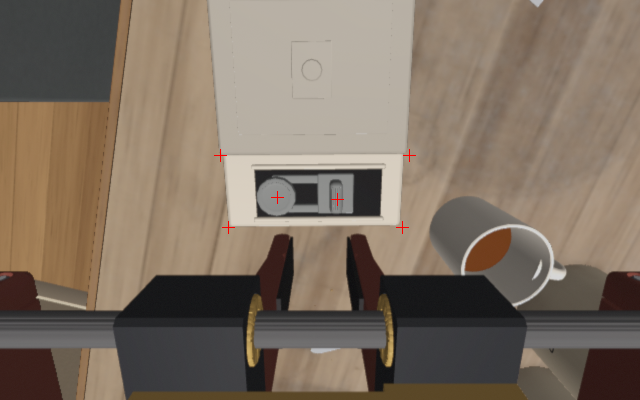

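The wrist view shows the fitted points falling on the ridge (337,199), the cap (277,197) and the deck corners to within about 2 mm. Now I'll slide the lock aside.

Run:
```python
from h import *
from bench import env
F=lambda: np.round(env.current_ft_force(),1)
env.move_ptp(W(-64,-18,130),OT); env.move_l(W(-64,-18,103.5),feed=.08); print(F())
env.grip(0,12); print(env.current_opening()*88,F())
env.move_l(W(-64,-40,103.5),feed=.05); print(F()); env.move_l(W(-64,-47,103.5),feed=.03); print(F())
env.grip(.3); print(F())
env.move_l(W(-64,-46,135)); 
env.grip(0)
env.move_ptp(W(-64,30,125),OT)
f=env.grab_frame("wrist"); im=f["image"][:,:,::-1].copy()
P=[W(-64,-46,101),W(-64,30,95)]
for u in proj(f,P): cv2.drawMarker(im,tuple(int(v) for v in u.round()),(0,0,255),0,8)
cv2.imwrite("pics/w2.png",im[100:300]); print(env.current_time_s())
```

```text
[-1.   0.5 -0.3]
9.703140772226064 [-0.1  0.1  2.1]
[0.7 1.9 5.3]
[-5.2 -0.6  9.1]
[-0.8  0.6 -0.8]
8.275
```

View pics/w2.png

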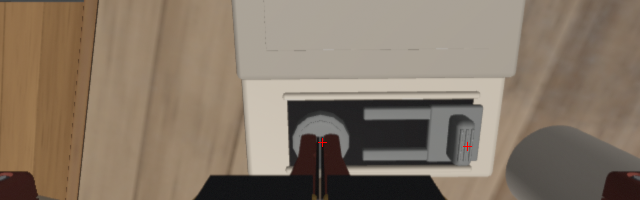

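The slide is fully aside: its ridge is at the marked spot (467,146), and the closed fingers are over the cap. Next I'll press the button and pick up the tablet.

Run:
```python
from h import *
from bench import env
for z in (108,106,104.5,103.5):
    env.move_l(W(-64,30,z),feed=.04); fz=env.current_ft_force()[2]; print(z,round(fz,1))
    if fz>20: break
env.dwell(.15)
env.move_l(W(-70,30,150)); env.grip(.55,8)
O=down(np.radians(-33)); t=np.array([.501,-.3387,0])
env.move_ptp(t+[0,0,.15],O)
f=env.grab_frame("wrist"); im=f["image"]
m=((im.min(2)>150)).astype(np.uint8); u=proj(f,[t+[0,0,.015]])[0]; 
n,l,st,c=cv2.connectedComponentsWithStats(m); ok=[i for i in range(1,n) if np.hypot(*(c[i]-u))<25]; i=max(ok,key=lambda i:st[i,4]) if ok else 0
print(u,c[i],st[i])
if i:
    ys,xs=np.nonzero(l==i); g=np.array([ray(f,v,.015)[:2] for v in zip(xs,ys)]); print(cv2.minAreaRect((g*1000).astype(np.float32)))
cv2.imwrite("pics/w3.png",im[:,:,::-1]); s=env.grab_frame("scene")["image"]; cv2.imwrite("pics/s3.png",s[:,:,::-1])
cv2.imwrite("pics/c3.png",np.vstack([im[:300,100:540],cv2.resize(s[150:300,220:440],(440,300))])[:,:,::-1]); print(env.current_time_s())
```

```text
108 2.1
106 3.1
104.5 4.5
103.5 4.5
[320.95589345 194.40895121] [320.79335494 193.80551053] [ 306  174   31   41 1234]
((501.0389099121094, -338.629150390625), (34.430809020996094, 24.75933074951172), 56.42103576660156)
12.1667
```

View pics/c3.png

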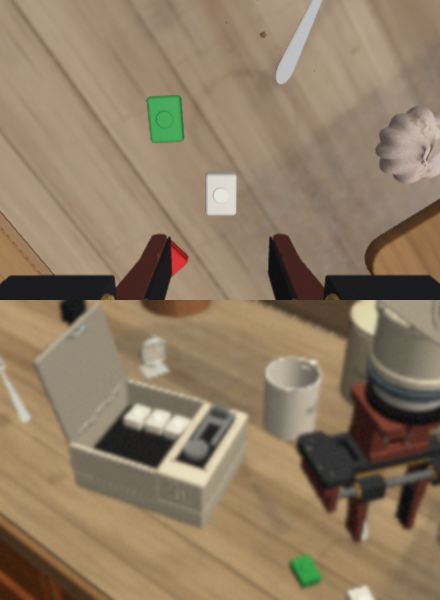

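The lid is open (lower panel), the stock row sits at the −y side, and the white tablet is centred between the jaws. I'll pick it and place it.

Run:
```python
from h import *
from bench import env
F=lambda: np.round(env.current_ft_force(),1)
t=np.array([.501,-.3386,0])
env.move_l(t+[0,0,.0165],feed=.1); env.grip(0,8); print(env.current_opening()*88,F())
env.move_l(t+[0,0,.15],feed=.2); print(env.current_opening()*88)
env.move_ptp(W(25,25,150),OT)
env.move_l(W(25,25,60),feed=.1); z=52.5
while z>=49.5:
    env.move_l(W(25,25,z),feed=.03); f=F(); print(z,f,env.current_opening()*88)
    if f[2]>1.5: break
    z-=1
env.dwell(.1)
env.grip(.42); env.move_l(W(25,25,150),feed=.15)
f=env.grab_frame("wrist")["image"]; s=env.grab_frame("scene")["image"]; 
cv2.imwrite("pics/c4.png",np.vstack([f[:300,100:540],cv2.resize(s[150:300,220:440],(440,300))])[:,:,::-1]); print(env.current_time_s())
```

```text
26.39246469112653 [0.7 0.9 2.2]
25.979017038070182
52.5 [0.2 0.5 0. ] 26.118948437737796
51.5 [ 0.  -0.6  0.3] 25.803411382615366
50.5 [-0.1 -0.6  1.2] 26.108118530247527
49.5 [-1.  -0.7  5.8] 25.907990491120646
19.8583
```

View pics/c4.png

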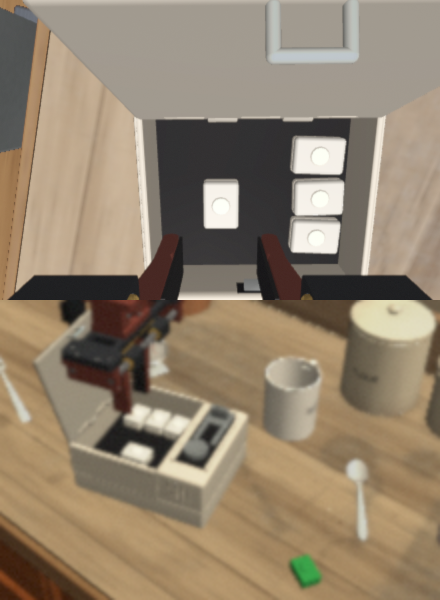

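The tablet lies flat on the floor, clear of the stock row, and the lid is open. Now I'll shut it by pushing it over from behind along its arc.

Run:
```python
from h import *
from bench import env
F=lambda: np.round(env.current_ft_force(),1)
env.move_l(W(25,0,290),feed=.3); env.grip(0); env.move_ptp(W(168,0,290),OT); env.move_l(W(168,0,196),feed=.25)
def wp(th,r): return W(91-r*np.cos(th)+6*np.sin(th)+10,0,82+r*np.sin(th)+6*np.cos(th)+14)
for th in np.arange(1.8,.1,-.2): env.move_l(wp(th,106),feed=.12); print(round(th,2),F())
env.move_l(wp(.1,112),feed=.1);print(F())
for z in (106,104,103,102,101,100,99):
    env.move_l(W(-14,0,z),feed=.04); f=F(); print(z,f)
    if f[2]>22: break
env.dwell(.2); env.move_l(W(-14,0,135)); env.grip(.3); env.move_ptp(W(-64,-46,170),OT)
f=env.grab_frame("wrist")["image"]; s=env.grab_frame("scene")["image"]; 
cv2.imwrite("pics/c5.png",np.vstack([f[:300,100:540],cv2.resize(s[150:300,220:440],(440,300))])[:,:,::-1]); print(env.current_time_s())
```

```text
1.8 [0.5 1.2 0.8]
1.6 [0.8 1.2 0.1]
1.4 [0.3 0.9 0.2]
1.2 [0.  0.8 0.2]
1.0 [0.8 0.8 0. ]
0.8 [ 0.3 -0.  -0.1]
0.6 [-0.5  0.1  0.5]
0.4 [0.2 0.6 1. ]
0.2 [-1.3 -0.3  0.8]
[ 0.3 -0.7  1.2]
106 [-2.7  5.5 16.5]
104 [-0.9 -0.8  1.4]
103 [0.4 0.5 0.3]
102 [-2.  -1.2  5.7]
101 [-4.5  0.2 15. ]
100 [-7.1  0.7 26.1]
28.975
```

View pics/c5.png

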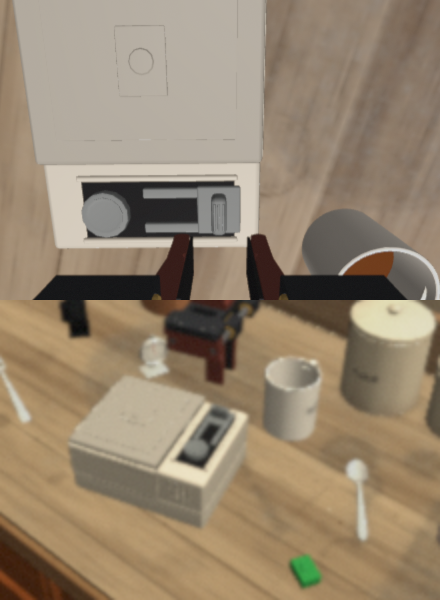

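The lid is shut and has stayed down on its own, and the slide is still aside. I'll lock it.

Run:
```python
from h import *
from bench import env
F=lambda: np.round(env.current_ft_force(),1)
env.move_l(W(-64,-46,103.5),feed=.12); env.grip(0,15); print(env.current_opening()*88,F())
env.move_l(W(-64,-24,103.5),feed=.05); print(F())
for y in (-19,-17.5,-16.5,-15.5):
    env.move_l(W(-64,y,103.5),feed=.03); f=F(); print(y,f)
    if np.hypot(*f[:2])>8: break
env.grip(.28); env.move_l(W(-64,-18,220),feed=.2); env.dwell(.3)
f=env.grab_frame("wrist"); im=f["image"][:,:,::-1].copy()
for u in proj(f,[W(-64,-18,101),W(-64,30,95)]): cv2.drawMarker(im,tuple(int(v) for v in u.round()),(0,0,255),0,6)
s=env.grab_frame("scene")["image"][:,:,::-1]
cv2.imwrite("pics/c6.png",np.vstack([cv2.resize(im[130:240,210:430],(440,220)),cv2.resize(s[150:300,220:440],(440,300))])); print(env.current_time_s())
```

```text
10.073399336689082 [-2.9 -0.8  5.8]
[-2.3 -0.2  8.2]
-19 [ 0.2 -1.1  8.2]
-17.5 [ 0.4 -0.2  7.8]
-16.5 [3.3 1.4 3.6]
-15.5 [7.7 3.8 1.3]
33.3333
```

View pics/c6.png

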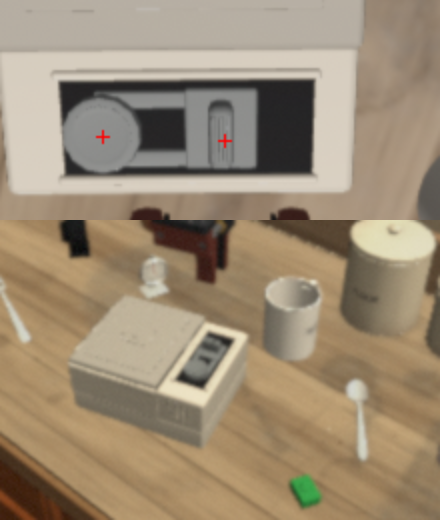

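The slide is locked against its stop, with the ridge at its marked home position and the fork under the cap. The lid is shut and the other things are where they were.

```bash
python3 -c "
from bench import env
print(env.job_done())"
```

```text
the job is handed in; nothing more can be done
None
```

The job is handed in, about 33 s into the 69 s allowed: the stray tablet lies flat in the tub beside the others, the lid is shut and caught, and the child lock is fully back under the button.

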